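# Free the stuck cap of a strainer pot and take out the strainer

## Task

The screw cap of the strainer pot has stuck tight. Break it loose with a short hard twist anticlockwise (seen from above), spin it off and stand it on its open rim in the tray; then lift the strainer basket out of the pot by its bail and stand it upright on its foot in the tray as well. Set both down rather than dropping them, and leave the tray and the other things on the bench where they are.

Things in the scene. Friction and masses are not known exactly. Their poses are not given: they have to be found in the camera images.
- pot: Cast-aluminium strainer pot bolted to the bench (fixed), upright. Round body 82 mm wide up to z 82 on a 116 mm foot flange; a brass hose tail sticks out at +y and -y to 71 mm, z 34-46. Neck 43 mm outside, 39 inside, rim at z 111. Origin: centre of its underside, z up. Black rubber seal ring at z 82-86 under the cap.
- cap: Black fluted round screw cap over the neck, 64 mm across, 55 mm tall, 90 g. Origin: centre of its open lower rim, 87 mm above the pot's origin while on; z up. Anticlockwise from above loosens: 0.75 to 1.1 Nm breaks it loose, fading to nearly nothing by 1 rad as the seal lets go (it rises 1 to 5 mm). Off after 2.35 rad: lifts straight up from there to 2.7 rad; a stop at 2.75. It cannot be pulled off.
- cap_top (a point): Centre of the cap's flat top, 55 mm above the cap's origin; 142 mm above the bench while the cap is on.
- basket: Steel strainer basket, 34 mm round, 85 mm tall, with a 42 mm flange 3 mm thick on top (hangs on the pot's rim), hidden under the cap at first. About 0.12 kg. On the flange stands a bail: a loop of 8 mm round bar in the basket's y-z plane, 39 mm along y, top at z 110. Origin: centre of its underside, z up; 26 mm above the pot's origin at the start, any yaw. 2.5 mm clearance in the neck.
- basket_bail (a point): Middle of the bail's level bar: 106 mm above the basket's origin, 18 mm above its flange, 21 mm above the pot's rim at the start. The bar runs along the basket's y; pinch it along the basket's x.
- tray: Shallow open steel tray, loose, 0.9 kg: 190 mm along its x, 140 along its y, rim 23 mm high, inner floor 8 mm above its underside, walls 3 mm. Origin: centre of its underside. The cap and the basket must both stand inside it.
- paint_tin: Bystander: round paint tin, 78 mm wide, 78 mm tall, beyond the work. Origin: centre of its underside.
- nail_tin: Bystander: open empty food tin, 74 mm wide, 96 mm tall, beyond the work. Origin: centre of its underside.
- tape_roll: Bystander: roll of masking tape lying flat, 109 mm wide, 25 mm high, far right. Origin: centre of its underside.
- paint_brush: Bystander: flat paint brush 225 mm long (along its y), 54 mm wide, 12 mm high, lying near the bench's front edge. Origin: centre of its underside. Beyond its left end a tall thin lamp stands on the bench's front left corner (post at x 0.36, y 0.34, leaning left): keep the arm clear of it.
Not all that is in view belongs to the job. Of the things that look like the cap, the middle-sized one is meant.

How it is judged:
By the outcome, as a careful person would: the job done as asked, in the order asked, and still so for the second after the job is handed in, with the robot touching nothing.
It also fails if it takes over 72 s, if anything falls off the work surface, if the arm or the gripper's body presses on something with over 40 N, if the wrist force passes 120 N, or if a joint passes its speed limit or range.

## Robot

A 6-joint arm with a two-finger parallel gripper is mounted at the origin on a cart in front of the work surface, level with it; the furniture and walls round the work are solid. World frame = base frame: x ahead of the robot, y to its left, z up, the work surface at z = 0. Lengths are in m, angles in rad, forces in N, time in s.
With the tool pointing down it reaches from about 0.375 to 0.975 m from the base axis. Payload 3.8 kg.
Tool frame: the origin (TCP) lies midway between the tips of the shut fingers; the grasp point (between the pads) lies 19 mm behind it; z points along the fingers, y is the line along which they close (so a half turn about z gives the same grasp; the last joint's range is limited). The gripper opens to 88 mm and grips with 3 to 60 N. Pads are 18 mm wide; open, the fingers measure 123 mm over their backs; the gripper's body (75 mm by 187 mm) begins 45 mm behind the grasp point.
Start: joints at [-1.167, 0.264, 1.604, -0, 1.274, -0.037], TCP at [0.288, -0.61, 0.2] pointing down, gripper open.
Joint ranges: [-2.63, 2.63], [-0.94, 2.18], [0.31, 2.57], [-1.31, 4.45], [0, 2.66], [-2.55, 2.55]. Speed limits (rad/s): [2.57, 2.57, 3.14, 3.14, 3.14, 3.14].

## Interface

Orientations are given as a rotation vector (axis times angle).
In Python, from cell import manip, inverse_kinematics, cams, order gives the robot as it stands. Calls block until the motion is done:
- manip.move_pose(position, orientation): joint-space move of the TCP to a pose.
- manip.move_linear(position, rate=0.15, rot=None): straight line of the TCP; rot=None keeps the orientation; rate is the mean speed in m/s.
- manip.set_joints(angles): joint-space move.
- manip.set_gripper(opening, force=None): finger opening in m; force is the grip in N (None keeps the last); returns when the fingers have stopped.
- manip.dwell(seconds).
- inverse_kinematics(position, orientation): joint angles nearest the present ones, or None.
- manip.state(): the state.
- cams.capture(name): name is "side" or "top" or "wrist"; returns a dict with "image" (384x512x3 uint8, blue, green, red), "z_map" (384x512 float32, m along the optical axis (not along the pixel's ray), 0 where there is no reading), "intrinsics" (3x3 intrinsics, pixels), "position" and "orientation" of the camera in the world; the wrist camera has in their place "T_tool_cam" (4x4, takes a point from camera to tool coordinates, whose origin is the TCP and whose axes are the flange's). Camera axes: x right, y down, z forward; pixel columns grow to the right and rows downward; lengths in m; the calibration is good to about 2 mm. A picture is of the moment at which its call begins: read the wrist's pose just before it.
A pose or a line that the arm cannot do raises manip.IKError and nothing moves.
- order.close_job(): hands the job in; it is judged then, once.
The state is a dict: "clock": time; "joint_pos": joint angles; "joint_velocities": joint speeds; "tau": joint torques, N m; "tool_pos": TCP position; "tcp_rot": TCP orientation; "contact_force": force on the tool from outside, world axes, zero at the start; "moment": the same for the moment, N m; "gripper_width": finger opening in m; "grasp_force": force on a finger pad.
Only numpy, scipy, OpenCV 4.12 (cv2) and the standard library are available. Lean on these libraries where they do the work, as an engineer would, in place of code of your own. Each camera call takes 0.05 s, during which the arm holds its last target. There are 200 camera calls.

## Working session

There is one attempt and no reset: what is moved stays moved. The work goes in short steps, each a Python script; the robot and the scene stay as the last script left them, time stands still between calls to the robot, and variables do not carry over. Pictures are saved under pics/ and viewed, at most 10 in all, crops included, and the job is handed in when it is done.

```bash
ls; mkdir -p pics; cat > h.py <<'E'
import numpy as np, cv2, pickle
from scipy.spatial.transform import Rotation as R
from cell import manip, inverse_kinematics, cams, order
def RM(o):
    o=np.asarray(o,float)
    return o if o.shape==(3,3) else (R.from_rotvec(o).as_matrix() if o.size==3 else R.from_quat(o).as_matrix())
def cap(name):
    s=manip.state(); c=cams.capture(name)
    if name=="wrist":
        T=np.eye(4); T[:3,:3]=RM(s["tcp_rot"]); T[:3,3]=s["tool_pos"]; T=T@np.array(c["T_tool_cam"])
    else:
        T=np.eye(4); T[:3,:3]=RM(c["orientation"]); T[:3,3]=c["position"]
    K=np.array(c["intrinsics"]); z=c["z_map"]; v,u=np.mgrid[:384,:512]
    P=np.stack([(u-K[0,2])/K[0,0]*z,(v-K[1,2])/K[1,1]*z,z],-1)@T[:3,:3].T+T[:3,3]
    P[z==0]=np.nan
    return c["image"],P,T,K
def down(yaw): # tool z down, tool y axis at angle yaw from world y
    return (R.from_euler('z',yaw)*R.from_euler('x',np.pi)).as_rotvec()
E
python3 - <<'E'
from h import *
for n in("top","side"):
    im,P,T,K=cap(n); cv2.imwrite(f"pics/{n}0.png",cv2.resize(im,(800,600))); np.savez(f"{n}0.npz",im=im,P=P,T=T,K=K)
    print(n,T[:3,3],T[:3,2])
s=manip.state();print(s["tool_pos"],s["tcp_rot"],s["clock"])
print(cams.capture("wrist")["T_tool_cam"])
E
```

```text
pics
top [0.51389958 0.00589991 1.22392887] [ 0.04464698  0.0187766  -0.99882635]
side [ 0.73737527 -0.77196445  0.79722655] [-0.15621655  0.7425746  -0.65129053]
[ 0.28772079 -0.60982251  0.19831393] [-3.06368291e+00 -6.86372177e-01  5.77370018e-04] 0.1
[[ 1.09058366e-03 -9.63683252e-01 -2.67045689e-01  6.77339490e-02]
 [ 9.99999367e-01  1.12481598e-03  2.47771830e-05 -1.64524237e-04]
 [ 2.76499902e-04 -2.67045547e-01  9.63683869e-01 -1.84419484e-01]
 [ 0.00000000e+00  0.00000000e+00  0.00000000e+00  1.00000000e+00]]
```

View pics/top0.png

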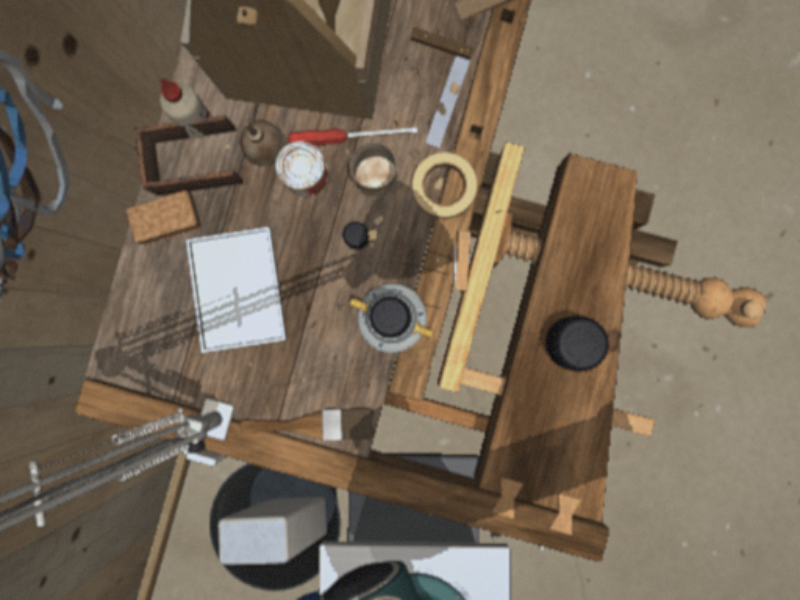

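View pics/side0.png

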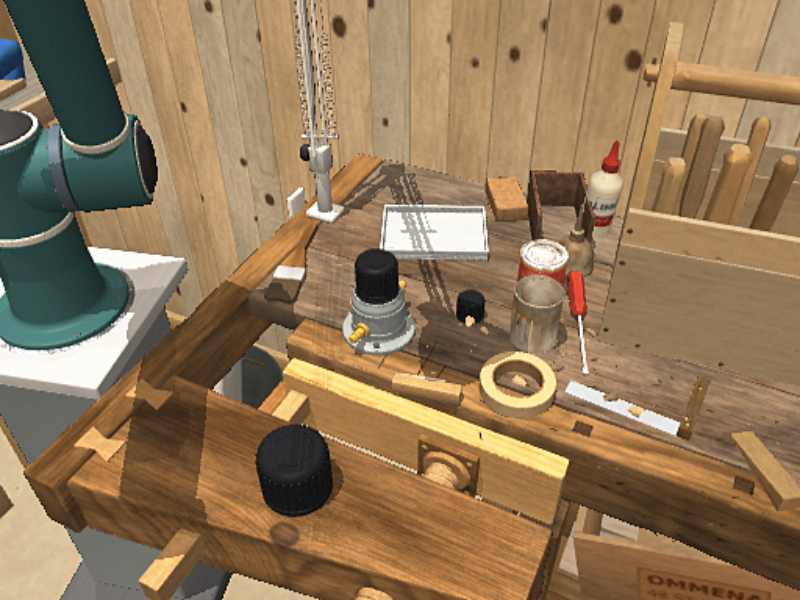

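Candidates in the top picture (800x600): black cap on the pot at (390,318), a small one at (357,235) and a large one at (577,343). The one on the pot is middle-sized and sits on the neck, so it fits. I'll measure it and confirm with a crop.

```bash
python3 - <<'E'
import numpy as np,cv2
d=np.load("top0.npz");P=d["P"];im=d["im"]
def blob(x,y,r,zlo,zhi,name):
    u,v=int(x/1.5625),int(y/1.5625);Q=P[v-r:v+r,u-r:u+r].reshape(-1,3)
    m=(Q[:,2]>zlo)&(Q[:,2]<zhi);q=Q[m]
    (c,ra)=cv2.minEnclosingCircle(q[:,:2].astype(np.float32))
    print(name,len(q),"med",np.median(q,0).round(4),"circ",np.round(c,4),"r",round(ra,4)); return q
q=blob(390,318,28,.132,.152,"cap top")
blob(390,318,28,.05,.2,"neck+")
blob(357,235,20,.03,.2,"small"); blob(577,343,30,.03,.2,"large")
blob(302,166,25,.06,.1,"paint"); blob(373,170,25,.06,.12,"nail"); blob(444,183,30,.015,.04,"tape")
u,v=151,185;Q=P[v-60:v+60,u-50:u+50].reshape(-1,3)
hi=Q[(Q[:,2]>.014)&(Q[:,2]<.032)]
print("tray rim",cv2.minAreaRect(hi[:,:2].astype(np.float32)),"z",np.percentile(hi[:,2],[5,50,95]))
print("floor",np.nanmedian(P[175:190,145:155].reshape(-1,3),0))
print("bench z",[np.nanmedian(P[b-3:b+3,a-3:a+3].reshape(-1,3),0).round(3) for a,b in((205,215),(205,150),(215,240))])
# lamp etc: tall things
for zt in(.1,.2,.3,.5):
    m=(P[...,2]>zt)&(P[...,2]<1); w=P[m]; 
    w=w[(w[:,0]>.3)&(w[:,0]<.95)&(abs(w[:,1])<.6)]
    print(zt,len(w),w.min(0).round(2) if len(w) else "",w.max(0).round(2) if len(w) else "")
s=np.load("side0.npz")["im"][140:240,200:340]
cv2.imwrite("pics/crop1.png",cv2.resize(s,(784,560),interpolation=cv2.INTER_CUBIC))
E
```

```text
cap top 539 med [0.5318 0.0387 0.1417] circ [0.5326 0.0386] r 0.032
neck+ 921 med [0.5325 0.0385 0.1387] circ [0.5382 0.0518] r 0.0566
small 222 med [0.6702 0.1001 0.0375] circ [0.6708 0.1   ] r 0.0221
large 1077 med [ 0.4931 -0.2604  0.0754] circ [ 0.4923 -0.2649] r 0.0459
paint 755 med [0.7764 0.1874 0.0726] circ [0.7908 0.2069] r 0.0625
nail 230 med [0.7881 0.0685 0.0816] circ [0.7743 0.0679] r 0.0379
tape 835 med [ 0.7593 -0.0452  0.0245] circ [ 0.7738 -0.0313] r 0.0777
tray rim ((0.6062668561935425, 0.30620819330215454), (0.26497882604599, 0.25480347871780396), 0.4098849296569824) z [0.01562618 0.02217253 0.03151585]
floor [0.5875793  0.30792634 0.00729045]
bench z [array([0.502, 0.161, 0.001]), array([ 0.676,  0.162, -0.001]), array([ 0.436,  0.134, -0.   ])]
0.1 25209 [0.31 0.01 0.1 ] [0.95 0.6  0.62]
0.2 16790 [0.31 0.06 0.2 ] [0.95 0.59 0.62]
0.3 9724 [0.31 0.1  0.3 ] [0.94 0.52 0.62]
0.5 1992 [0.33 0.36 0.5 ] [0.78 0.43 0.62]
```

View pics/crop1.png

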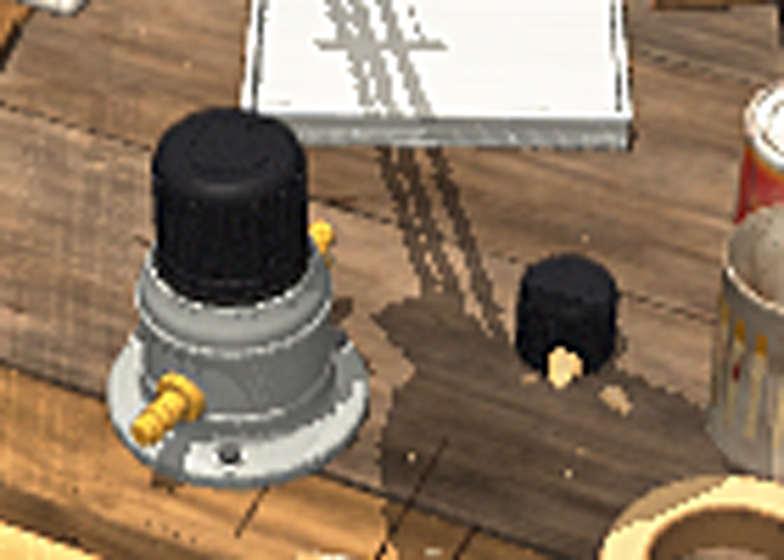

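The crop shows the middle-sized cap on the pot's neck at crop (230,200), with the small decoy on the bench at (567,310). The cap top measures z 0.142 and r 0.032, which matches the description. Next I'll fit the tray corners and plan the yaw.

```bash
python3 - <<'E'
from h import *
d=np.load("top0.npz");T,K=d["T"],d["K"]
pts=[]
for x,y in((187,238),(268,228),(285,343),(202,352)):
    r=T[:3,:3]@np.array([(x/1.5625-K[0,2])/K[0,0],(y/1.5625-K[1,2])/K[1,1],1]); t=(.023-T[2,3])/r[2]; pts.append(T[:3,3]+t*r)
p=np.array(pts)[:,:2];print(p.round(3),"c",p.mean(0),"sides",[np.linalg.norm(p[i]-p[(i+1)%4]).round(3) for i in range(4)])
dx=p[0]+p[1]-p[2]-p[3];print("tray yaw",np.arctan2(dx[1],dx[0]))
for yaw in np.arange(-1.6,3.2,.4):
    q=inverse_kinematics([.5322,.0387,.25],down(yaw)); print(round(yaw,2),None if q is None else np.round(q,2))
print(R.from_rotvec(manip.state()["tcp_rot"]).as_matrix().round(2))
E
```

```text
[[0.664 0.385]
 [0.682 0.248]
 [0.489 0.216]
 [0.473 0.355]] c [0.57715468 0.30080753] sides [np.float64(0.138), np.float64(0.196), np.float64(0.14), np.float64(0.194)]
tray yaw 0.15745533608856452
-1.6 None
-1.2 None
-0.8 [ 0.03 -0.03  1.84  0.    1.33  2.4 ]
-0.4 [ 0.03 -0.03  1.84 -0.    1.33  2.  ]
-0.0 [ 0.03 -0.03  1.84 -0.    1.33  1.6 ]
0.4 [ 0.03 -0.03  1.84 -0.    1.33  1.2 ]
0.8 [ 0.03 -0.03  1.84 -0.    1.33  0.8 ]
1.2 [ 0.03 -0.03  1.84  0.    1.33  0.4 ]
1.6 [ 0.03 -0.03  1.84 -0.    1.33 -0.  ]
2.0 [ 0.03 -0.03  1.84  0.    1.33 -0.4 ]
2.4 [ 0.03 -0.03  1.84  0.    1.33 -0.8 ]
2.8 [ 0.03 -0.03  1.84  0.    1.33 -1.2 ]
3.2 [ 0.03 -0.03  1.84  0.    1.33 -1.6 ]
[[ 0.9   0.43 -0.  ]
 [ 0.43 -0.9   0.  ]
 [ 0.   -0.   -1.  ]]
```

```bash
python3 - <<'E'
from h import *
y=-0.1
manip.set_gripper(.088)
manip.move_pose([.5322,.0387,.22],down(y))
im,P,T,K=cap("wrist")
m=(P[...,2]>.134)&(P[...,2]<.15); q=P[m]; c,r=cv2.minEnclosingCircle(q[:,:2].astype(np.float32)); print("wrist cap",c,r,np.median(q,0))
manip.move_linear([.5322,.0387,.096])
manip.set_gripper(.06,5)
s=manip.state(); print({k:np.round(s[k],4) for k in("clock","tool_pos","contact_force","moment","gripper_width","grasp_force","joint_pos")})
E
```

```text
wrist cap (0.5314682722091675, 0.040706079453229904) 0.03170288726687431 [0.53366404 0.04033247 0.14153161]
{'clock': np.float64(4.3583), 'tool_pos': array([0.5331, 0.0407, 0.0969]), 'contact_force': array([0.5289, 5.8124, 1.3426]), 'moment': array([ 1.0159, -0.0664, -0.0135]), 'gripper_width': np.float64(0.0632), 'grasp_force': np.float64(5.0), 'joint_pos': array([0.0272, 0.0865, 2.0104, 0.0038, 1.0426, 1.6967])}
```

```bash
python3 - <<'E'
from h import *
def pr():
    s=manip.state(); print({k:np.round(s[k],3).tolist() for k in("clock","tool_pos","contact_force","moment","gripper_width","grasp_force")},round(s["joint_pos"][5],3)); return s
manip.move_linear([.5322,.0409,.096]); pr()
manip.set_gripper(.05,60); s=pr()
j=np.array(s["joint_pos"]); j0=j[5]
for a in(.15,.3,.5,.7):
    j[5]=j0-a; manip.set_joints(j); pr()
E
```

```text
{'clock': 4.608, 'tool_pos': [0.533, 0.041, 0.097], 'contact_force': [0.86, 0.57, 3.678], 'moment': [0.016, -0.066, 0.017], 'gripper_width': 0.063, 'grasp_force': 5.0} 1.701
{'clock': 4.825, 'tool_pos': [0.533, 0.041, 0.097], 'contact_force': [0.925, 0.571, 4.781], 'moment': [0.019, -0.121, -0.07], 'gripper_width': 0.06, 'grasp_force': 60.002} 1.701
{'clock': 5.092, 'tool_pos': [0.533, 0.041, 0.097], 'contact_force': [0.676, 1.065, 3.218], 'moment': [0.196, -0.077, 0.544], 'gripper_width': 0.06, 'grasp_force': 60.001} 1.553
{'clock': 5.358, 'tool_pos': [0.533, 0.041, 0.097], 'contact_force': [1.027, 0.058, 5.097], 'moment': [-0.001, 0.025, 0.398], 'gripper_width': 0.061, 'grasp_force': 60.002} 1.403
{'clock': 5.667, 'tool_pos': [0.533, 0.041, 0.098], 'contact_force': [-0.527, 1.238, 7.171], 'moment': [0.033, 0.057, 0.407], 'gripper_width': 0.06, 'grasp_force': 60.003} 1.203
{'clock': 5.975, 'tool_pos': [0.534, 0.041, 0.098], 'contact_force': [-1.105, 0.076, 8.035], 'moment': [0.038, 0.117, 0.288], 'gripper_width': 0.061, 'grasp_force': 60.004} 1.003
```

```bash
python3 - <<'E'
from h import *
def pr():
    s=manip.state(); print({k:np.round(s[k],3).tolist() for k in("clock","tool_pos","contact_force","moment","grasp_force")},round(s["joint_pos"][5],3),round(s["tau"][5],3)); return s
z=.096; j0=1.701; pr()
for a in(.95,1.2,1.5,1.8,2.1,2.35,2.5):
    fz=manip.state()["contact_force"][2]
    if fz>5: z+=.0005 if fz<8 else .001
    elif fz<-3: z-=.0005
    q=np.array(inverse_kinematics([.5322,.0409,z],down(-.1+a))); manip.set_joints(q); s=pr(); print(z,q[5].round(3))
    if np.abs(s["contact_force"]).max()>40: break
E
```

```text
{'clock': 5.975, 'tool_pos': [0.534, 0.041, 0.098], 'contact_force': [-1.105, 0.076, 8.035], 'moment': [0.038, 0.117, 0.288], 'grasp_force': 60.004} 1.003 0.193
{'clock': 6.325, 'tool_pos': [0.533, 0.041, 0.098], 'contact_force': [1.252, -0.158, 7.842], 'moment': [0.037, -0.029, 0.142], 'grasp_force': 60.003} 0.754 0.027
0.097 0.751
{'clock': 6.675, 'tool_pos': [0.533, 0.041, 0.098], 'contact_force': [-0.46, 0.33, 6.099], 'moment': [-0.062, -0.041, 0.094], 'grasp_force': 60.002} 0.504 -0.001
0.0975 0.501
{'clock': 7.067, 'tool_pos': [0.532, 0.041, 0.098], 'contact_force': [-0.25, 0.097, 4.275], 'moment': [0.003, -0.065, -0.008], 'grasp_force': 60.002} 0.206 -0.049
0.098 0.201
{'clock': 7.458, 'tool_pos': [0.532, 0.041, 0.098], 'contact_force': [0.086, -0.427, 4.659], 'moment': [-0.039, -0.121, 0.034], 'grasp_force': 60.002} -0.094 -0.042
0.098 -0.099
{'clock': 7.85, 'tool_pos': [0.532, 0.041, 0.098], 'contact_force': [-0.648, -0.062, 4.279], 'moment': [-0.011, -0.107, 0.066], 'grasp_force': 60.002} -0.393 -0.037
0.098 -0.399
{'clock': 8.2, 'tool_pos': [0.532, 0.041, 0.098], 'contact_force': [0.503, -0.726, 5.172], 'moment': [-0.018, -0.147, 0.082], 'grasp_force': 60.002} -0.645 0.01
0.098 -0.649
{'clock': 8.467, 'tool_pos': [0.532, 0.041, 0.098], 'contact_force': [0.457, 0.209, 3.088], 'moment': [0.076, -0.126, 0.049], 'grasp_force': 60.001} -0.793 -0.181
0.0985 -0.799
```

```bash
python3 - <<'E'
from h import *
def pr():
    s=manip.state(); print({k:np.round(s[k],3).tolist() for k in("clock","tool_pos","contact_force","moment","grasp_force")}); return s
z=.0985
for dz in(.002,.003,.005,.01,.02):
    z+=dz; manip.move_linear([.5322,.0409,z],rate=.04); s=pr()
    if s["contact_force"][2]<-12: print("stuck"); break
else:
    manip.move_linear([.5322,.0409,.20]); pr()
    im,P,T,K=cap("side"); cv2.imwrite("pics/lift.png",im[90:290,130:400].repeat(2,0).repeat(2,1))
E
```

```text
{'clock': 8.717, 'tool_pos': [0.531, 0.041, 0.1], 'contact_force': [1.015, -0.079, -1.359], 'moment': [-0.0, -0.125, 0.064], 'grasp_force': 60.0}
{'clock': 8.967, 'tool_pos': [0.532, 0.041, 0.104], 'contact_force': [0.685, 0.489, -0.815], 'moment': [-0.028, -0.078, 0.033], 'grasp_force': 60.0}
{'clock': 9.242, 'tool_pos': [0.533, 0.041, 0.109], 'contact_force': [0.263, 0.054, -1.158], 'moment': [-0.031, -0.159, 0.002], 'grasp_force': 60.0}
{'clock': 9.642, 'tool_pos': [0.533, 0.041, 0.119], 'contact_force': [-0.151, 0.183, -0.747], 'moment': [0.0, -0.164, 0.028], 'grasp_force': 60.0}
{'clock': 10.292, 'tool_pos': [0.532, 0.041, 0.139], 'contact_force': [-0.085, 0.624, -1.335], 'moment': [-0.002, -0.064, 0.01], 'grasp_force': 60.0}
{'clock': 10.85, 'tool_pos': [0.532, 0.041, 0.2], 'contact_force': [0.387, 0.13, -1.253], 'moment': [0.008, -0.108, -0.036], 'grasp_force': 60.0}
```

View pics/lift.png

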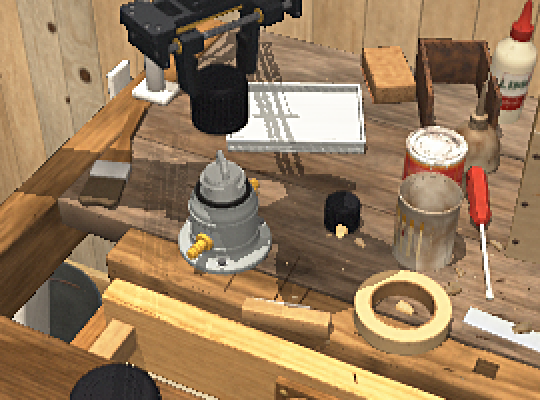

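The cap is off and held at (220,100); the bail stands in the pot at (222,160). Next I'll set the cap down in the far half of the tray, feeling for the floor.

```bash
python3 - <<'E'
from h import *
def pr():
    s=manip.state(); print({k:np.round(s[k],4).tolist() for k in("clock","tool_pos","contact_force","grasp_force","gripper_width")}); return s
x,y=.621,.308
manip.move_pose([x,y,.2],down(.157+np.pi)); manip.move_linear([x,y,.05]); manip.dwell(.2)
b=pr()["contact_force"][2]; z=.03
manip.move_linear([x,y,z],rate=.06)
while z>.010:
    z-=.001; manip.move_linear([x,y,z],rate=.02); f=manip.state()["contact_force"][2]
    if f-b>4: break
pr(); print("z",z)
manip.set_gripper(.074,10); manip.dwell(.1); pr()
manip.move_linear([x,y,.2])
im,P,T,K=cap("side"); cv2.imwrite("pics/set1.png",im[60:260,180:420].repeat(2,0).repeat(2,1))
manip.set_gripper(.05)
# look at basket from above with wrist cam
manip.move_pose([.47,.0409,.26],down(np.pi/2)); pr()
im,P,T,K=cap("wrist"); np.savez("w1.npz",im=im,P=P,T=T,K=K); cv2.imwrite("pics/w1.png",cv2.resize(im,(800,600)))
m=(P[...,2]>.124)&(P[...,2]<.145)&(np.hypot(P[...,0]-.532,P[...,1]-.041)<.03); q=P[m]
print("bail",len(q),q.mean(0),cv2.minAreaRect((q[:,:2]*1000).astype(np.float32)), cv2.fitLine(q[:,:2].astype(np.float32),2,0,.01,.01).ravel())
E
```

```text
{'clock': 13.3417, 'tool_pos': [0.6219, 0.3084, 0.0514], 'contact_force': [-0.3164, -0.2854, -1.2251], 'grasp_force': 59.9997, 'gripper_width': 0.0603}
{'clock': 17.075, 'tool_pos': [0.6212, 0.308, 0.0177], 'contact_force': [-0.9108, -0.9981, 4.0741], 'grasp_force': 60.0014, 'gripper_width': 0.0602}
z 0.016999999999999987
{'clock': 17.575, 'tool_pos': [0.6209, 0.308, 0.0167], 'contact_force': [0.3435, 0.3046, 0.2076], 'grasp_force': 0.0, 'gripper_width': 0.0737}
{'clock': 20.7417, 'tool_pos': [0.4704, 0.0412, 0.2602], 'contact_force': [-1.2143, -0.1522, 0.5949], 'grasp_force': 0.0, 'gripper_width': 0.0502}
bail 236 [0.53042718 0.04259656 0.13310305] ((531.473876953125, 40.98633575439453), (7.8888397216796875, 37.775733947753906), 25.585243225097656) [ 0.43414837 -0.90084136  0.53042716  0.04259656]
```

View pics/set1.png

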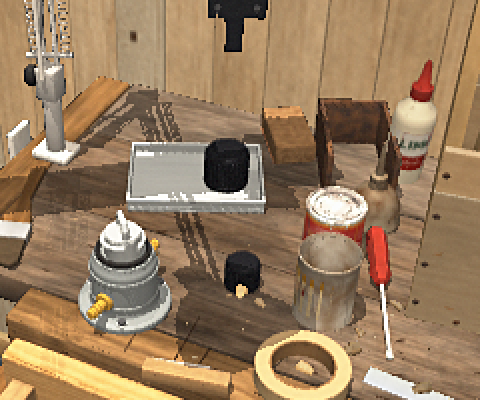

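View pics/w1.png

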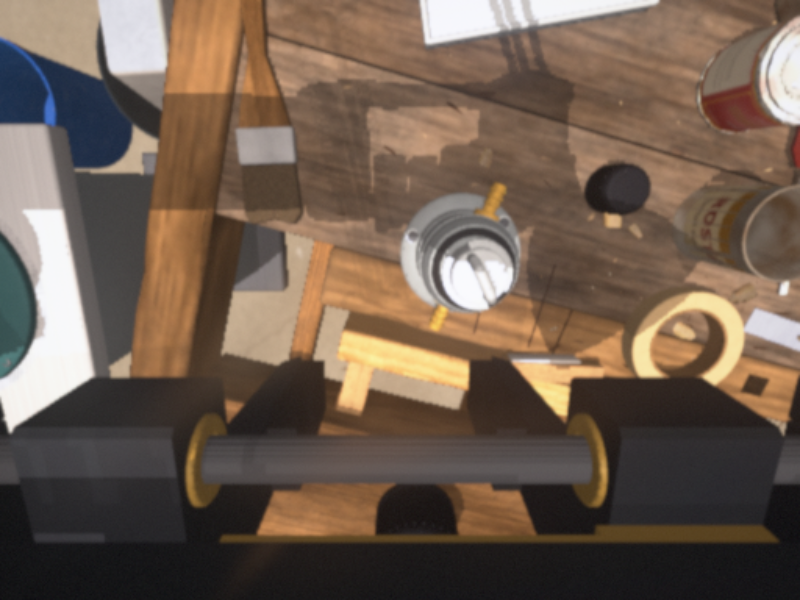

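The cap stands upright on its rim in the far half of the tray at (227,165). In the wrist view the bail is at (482,278), centred at (0.5315, 0.0410), with a top height near 0.136 as expected. Next I'll pinch it across the bar and lift.

```bash
python3 - <<'E'
from h import *
def pr():
    s=manip.state(); print({k:np.round(s[k],4).tolist() for k in("clock","tool_pos","contact_force","moment","grasp_force","gripper_width")}); return s
x,y,w=.5315,.0410,2.017
manip.set_gripper(.034)
manip.move_pose([x,y,.2],down(w)); manip.move_linear([x,y,.15])
im,P,T,K=cap("wrist"); cv2.imwrite("pics/w2.png",cv2.resize(im,(800,600)))
m=(P[...,2]>.128)&(P[...,2]<.145)&(np.hypot(P[...,0]-.532,P[...,1]-.041)<.025); q=P[m]; print(len(q),q.mean(0) if len(q) else "")
manip.move_linear([x,y,.1175],rate=.06); s=pr()
if abs(s["contact_force"][2])<6:
    manip.set_gripper(.0,4); s=pr()
E
```

```text
447 [0.53066999 0.04287648 0.13368099]
{'clock': 22.9583, 'tool_pos': [0.5314, 0.041, 0.1172], 'contact_force': [-0.1294, -0.4381, 0.0681], 'moment': [-0.0327, -0.158, 0.0229], 'grasp_force': 0.0, 'gripper_width': 0.0339}
{'clock': 23.5833, 'tool_pos': [0.5315, 0.041, 0.1176], 'contact_force': [0.5746, -0.0231, 1.6794], 'moment': [-0.0435, -0.0854, -0.0101], 'grasp_force': 0.0, 'gripper_width': 0.0005}
```

```bash
python3 - <<'E'
from h import *
s=manip.state(); print(RM(s["tcp_rot"]).round(3), s["gripper_width"])
im,P,T,K=cap("wrist"); w2=cv2.imread("pics/w2.png")
im2,P2,T2,K2=cap("side"); c=cv2.resize(im2[150:240,180:300],(400,300),interpolation=cv2.INTER_CUBIC)
out=np.vstack([np.hstack([cv2.resize(w2,(400,300)),cv2.resize(im,(400,300))]),np.hstack([c,np.zeros_like(c)])])
cv2.imwrite("pics/chk.png",out)
E
```

```text
[[-0.432  0.902  0.   ]
 [ 0.902  0.432 -0.   ]
 [-0.     0.    -1.   ]] 0.000524374198628274
```

View pics/chk.png

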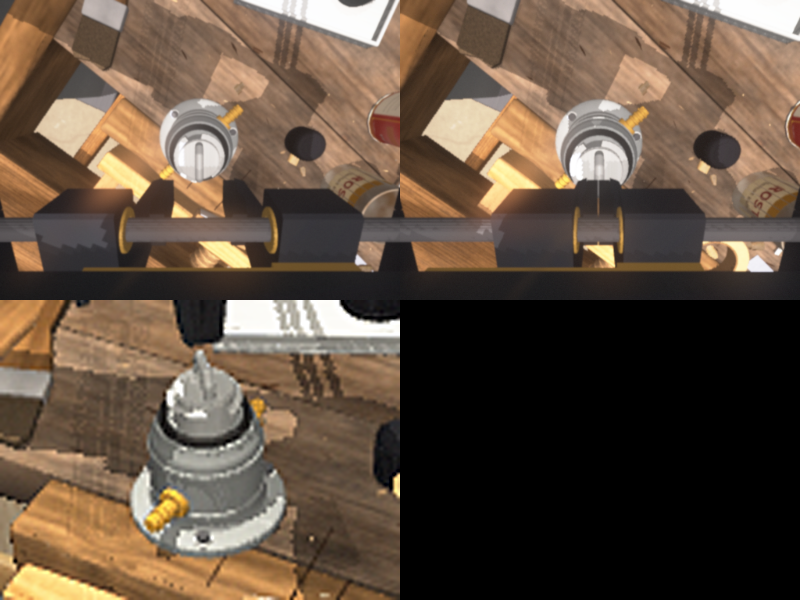

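```bash
python3 - <<'E'
from h import *
s=manip.state(); print(np.round(s["tool_pos"],4), s["joint_pos"], s["contact_force"])
im,P,T,K=cap("side")
def pj(p):
    c=T[:3,:3].T@(np.array(p)-T[:3,3]); return (c[:2]/c[2]*[K[0,0],K[1,1]]+[K[0,2],K[1,2]]).round(1)
for p in([.5315,.041,.1176],[.5315,.041,.136],[.5315,.041,.16]): u=pj(p); print(p,u,((u-[180,150])*3.333).round())
a=P[225-75+0:275-50,220:260] if 0 else P[150:190,225:255]
for v in range(150,184,2): print(v,[tuple(np.round(P[v,u],3)) for u in(236,240,244)])
imw,Pw,Tw,Kw=cap("wrist")
m=(Pw[...,2]>.125)&(Pw[...,2]<.15)&(np.hypot(Pw[...,0]-.532,Pw[...,1]-.041)<.04);q=Pw[m];print(len(q),q.min(0),q.max(0))
E
```

```text
[0.5315 0.041  0.1175] [ 3.02411573e-02  6.36018598e-02  1.99330809e+00 -6.23335544e-07
  1.08464155e+00 -4.15944201e-01] [ 0.18969888  0.72164809 -0.20865267]
[0.5315, 0.041, 0.1176] [239.7 174. ] [199.  80.]
[0.5315, 0.041, 0.136] [239.5 167.8] [198.  59.]
[0.5315, 0.041, 0.16] [239.1 159.5] [197.  32.]
150 [(np.float64(0.529), np.float64(0.028), np.float64(0.195)), (np.float64(0.534), np.float64(0.043), np.float64(0.185)), (np.float64(0.544), np.float64(0.04), np.float64(0.189))]
152 [(np.float64(0.529), np.float64(0.027), np.float64(0.191)), (np.float64(0.534), np.float64(0.043), np.float64(0.18)), (np.float64(0.544), np.float64(0.04), np.float64(0.183))]
154 [(np.float64(0.529), np.float64(0.026), np.float64(0.186)), (np.float64(0.534), np.float64(0.041), np.float64(0.176)), (np.float64(0.543), np.float64(0.041), np.float64(0.177))]
156 [(np.float64(0.528), np.float64(0.029), np.float64(0.178)), (np.float64(0.536), np.float64(0.03), np.float64(0.178)), (np.float64(0.545), np.float64(0.034), np.float64(0.177))]
158 [(np.float64(0.527), np.float64(0.029), np.float64(0.172)), (np.f
[... 1661 characters left out ...]
7), np.float64(0.115)), (np.float64(0.542), np.float64(0.041), np.float64(0.113))]
178 [(np.float64(0.525), np.float64(0.029), np.float64(0.115)), (np.float64(0.535), np.float64(0.03), np.float64(0.115)), (np.float64(0.544), np.float64(0.031), np.float64(0.115))]
180 [(np.float64(0.527), np.float64(0.023), np.float64(0.113)), (np.float64(0.536), np.float64(0.024), np.float64(0.114)), (np.float64(0.545), np.float64(0.025), np.float64(0.114))]
182 [(np.float64(0.526), np.float64(0.024), np.float64(0.106)), (np.float64(0.536), np.float64(0.022), np.float64(0.11)), (np.float64(0.545), np.float64(0.024), np.float64(0.109))]
404 [0.52124791 0.03946161 0.12515846] [0.53536784 0.05842814 0.13635181]
```

The side-view depth puts the finger tips at z≈0.155 while the reported TCP is 0.1175. The fingers closed above the bail, so the real tips seem to sit about 36 mm behind the nominal TCP. I'll cross-check with the wrist depth and a bounded move before relying on that.

```bash
python3 - <<'E'
from h import *
def tips(tag):
    im,P,T,K=cap("side"); s=manip.state()
    m=(np.hypot(P[...,0]-.5315,P[...,1]-.041)<.045)&(P[...,2]>.116)&(P[...,2]<.25)&(im.max(2)<70)
    print(tag,"tool z",round(s["tool_pos"][2],4),"lowest dark z",np.sort(P[m][:,2])[:8].round(4),"w",round(s["gripper_width"],4),"f",np.round(s["contact_force"],1)); return im
tips("closed")
im,P,T,K=cap("wrist")
for v in(225,230,235,240,245,250): print(v,P[v,250:266:5].round(3).tolist())
x,y=.5315,.041
manip.move_linear([x,y,.15]); manip.set_gripper(.034); tips("up")
for z in(.115,.1,.09):
    manip.move_linear([x,y,z],rate=.08); i=tips("z")
    if abs(manip.state()["contact_force"][2])>6: break
cv2.imwrite("pics/near.png",cv2.resize(i[120:240,160:320],(800,600),interpolation=cv2.INTER_CUBIC))
E
```

```text
closed tool z 0.1175 lowest dark z [0.1568 0.1572 0.1574 0.1577 0.1579 0.159  0.1593 0.1595] w 0.001 f [-0.2 -0.1 -0.2]
225 [[0.527, 0.043, 0.134], [0.53, 0.045, 0.136], [0.533, 0.046, 0.134], [0.54, 0.041, 0.114]]
230 [[0.529, 0.041, 0.135], [0.531, 0.042, 0.136], [0.535, 0.043, 0.133], [0.542, 0.037, 0.114]]
235 [[0.526, 0.048, 0.161], [0.528, 0.05, 0.163], [0.53, 0.05, 0.162], [0.532, 0.052, 0.162]]
240 [[0.525, 0.048, 0.168], [0.528, 0.049, 0.169], [0.53, 0.05, 0.169], [0.532, 0.051, 0.168]]
245 [[0.526, 0.048, 0.174], [0.528, 0.049, 0.174], [0.53, 0.05, 0.174], [0.532, 0.051, 0.174]]
250 [[0.526, 0.048, 0.179], [0.528, 0.048, 0.178], [0.53, 0.051, 0.18], [0.532, 0.051, 0.18]]
up tool z 0.1499 lowest dark z [0.1898 0.1901 0.1904 0.1905 0.1908 0.191  0.1915 0.1919] w 0.0339 f [ 0.3 -0.3  0.5]
z tool z 0.1149 lowest dark z [0.1525 0.1528 0.153  0.1532 0.1534 0.1536 0.1556 0.1559] w 0.0339 f [ 0.7 -0.7  0.4]
z tool z 0.0996 lowest dark z [0.1397 0.1401 0.1401 0.1402 0.1402 0.1405 0.1406 0.141 ] w 0.034 f [ 0.2 -0.7  0.6]
z tool z 0.0896 lowest dark z [0.1292 0.1294 0.1295 0.13   0.1302 0.1303 0.1306 0.1306] w 0.0341 f [ 0.4 -0.   0.8]
```

View pics/near.png

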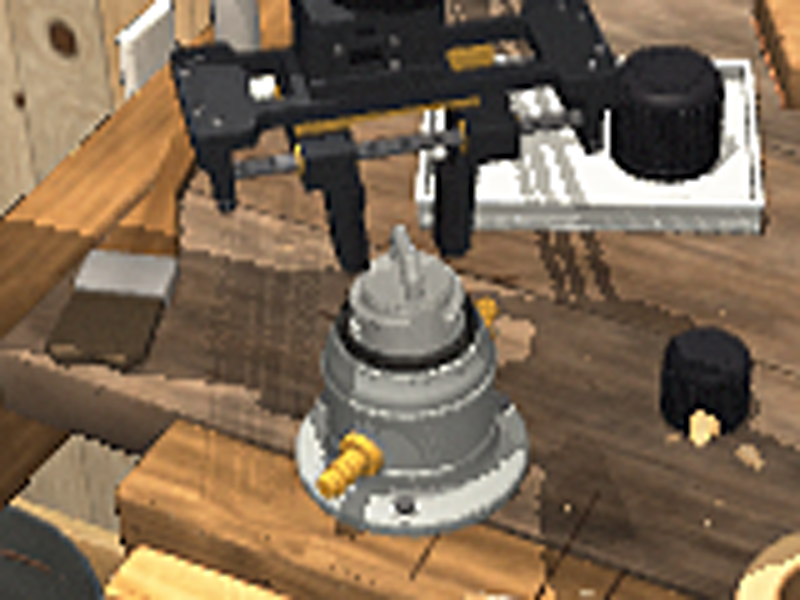

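The wrist depth agrees: the real finger tips sit about 38 mm behind the reported TCP, and laterally they straddle the bail, with tips at (355,270) and (455,255). The cap was gripped near its top, but it was set down by feel, so it is fine. I'll apply the offset and grasp the bail.

```bash
python3 - <<'E'
from h import *
def pr():
    s=manip.state(); print({k:np.round(s[k],4).tolist() for k in("clock","tool_pos","contact_force","grasp_force","gripper_width")}); return s
x,y=.5315,.041
for z in(.085,.082,.0795):
    manip.move_linear([x,y,z],rate=.03); s=pr()
    if s["contact_force"][2]>4: z+=.001; manip.move_linear([x,y,z],rate=.03); break
manip.set_gripper(0,6); s=pr()
if s["gripper_width"]>.005:
    manip.set_gripper(0,30); pr()
    for dz in(.004,.03,.06,.12): manip.move_linear([x,y,z+dz],rate=.08); pr()
    im,P,T,K=cap("side"); cv2.imwrite("pics/blift.png",cv2.resize(im[60:240,120:360],(800,600),interpolation=cv2.INTER_CUBIC))
    q=P[(np.hypot(P[...,0]-.5315,P[...,1]-.041)<.028)&(im.max(2)>90)&(P[...,2]>.12)]; print("basket z",np.percentile(q[:,2],[1,50,99]).round(4),q.mean(0))
E
```

```text
{'clock': 26.6083, 'tool_pos': [0.5313, 0.041, 0.0848], 'contact_force': [-0.8708, -0.4884, -0.9344], 'grasp_force': 0.0, 'gripper_width': 0.0337}
{'clock': 26.8583, 'tool_pos': [0.5313, 0.041, 0.0818], 'contact_force': [0.2372, -0.0281, 0.2633], 'grasp_force': 0.0, 'gripper_width': 0.0339}
{'clock': 27.1083, 'tool_pos': [0.5313, 0.041, 0.0793], 'contact_force': [-0.5781, 0.0553, -0.4367], 'grasp_force': 0.0, 'gripper_width': 0.0342}
{'clock': 27.6167, 'tool_pos': [0.5316, 0.041, 0.0796], 'contact_force': [0.9928, -0.1453, 0.1012], 'grasp_force': 5.9998, 'gripper_width': 0.0075}
{'clock': 27.8333, 'tool_pos': [0.5316, 0.041, 0.0796], 'contact_force': [0.9126, 0.671, 0.3097], 'grasp_force': 29.9521, 'gripper_width': 0.0067}
{'clock': 28.0833, 'tool_pos': [0.5315, 0.041, 0.0836], 'contact_force': [1.307, -0.097, -1.4012], 'grasp_force': 29.9518, 'gripper_width': 0.0069}
{'clock': 28.5583, 'tool_pos': [0.5322, 0.041, 0.1105], 'contact_force': [0.6807, -0.3346, -1.2004], 'grasp_force': 29.9521, 'gripper_width': 0.0067}
{'clock': 29.0833, 'tool_pos': [0.532, 0.041, 0.1402], 'contact_force': [0.172, 0.6279, -1.3896], 'grasp_force': 29.9523, 'gripper_width': 0.0071}
{'clock': 29.9833, 'tool_pos': [0.5311, 0.041, 0.199], 'contact_force': [-0.5928, -0.389, -1.6626], 'grasp_force': 29.9522, 'gripper_width': 0.0065}
basket z [0.1479 0.2181 0.4061] [0.5363615  0.02964155 0.22375024]
```

View pics/blift.png

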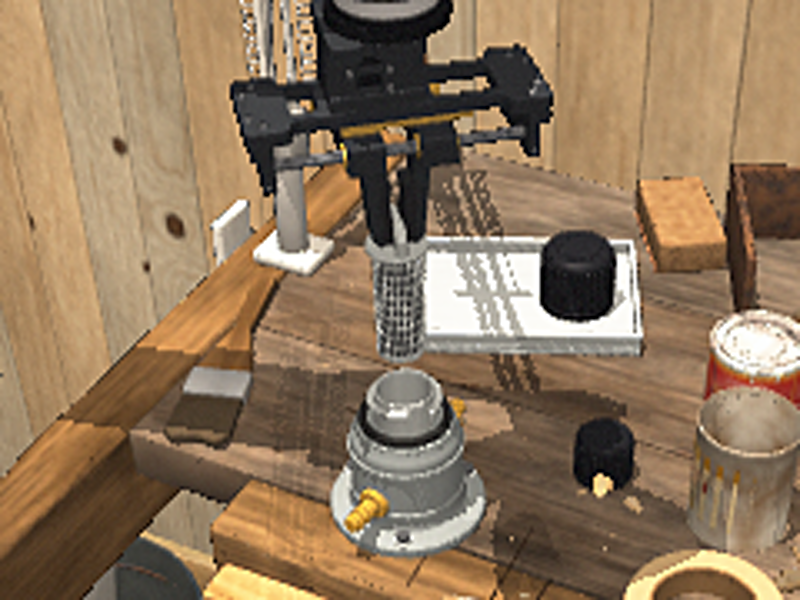

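The basket hangs upright, clear of the neck, at (398,300). Next I'll set it down in the tray's near half.

```bash
python3 - <<'E'
from h import *
def pr():
    s=manip.state(); print({k:np.round(s[k],4).tolist() for k in("clock","tool_pos","contact_force","grasp_force","gripper_width")}); return s
x,y=.535,.294
manip.move_pose([x,y,.2],down(.157+np.pi)); manip.dwell(.2); manip.move_linear([x,y,.09],rate=.12); manip.dwell(.3)
b=np.mean([manip.state()["contact_force"][2] if not manip.dwell(.03) else 0 for _ in range(5)]); pr()
z=.068; manip.move_linear([x,y,z],rate=.05)
while z>.057:
    z-=.0007; manip.move_linear([x,y,z],rate=.015); manip.dwell(.05); f=manip.state()["contact_force"][2]
    if f-b>2.5: break
print("z",z,f,b); manip.set_gripper(.02,5); manip.dwell(.2); pr()
im,P,T,K=cap("side"); a=im[60:240,150:330]
manip.move_linear([x,y,.25],rate=.1); manip.move_pose([.5,.0,.33],down(np.pi/2)); manip.dwell(.2); pr()
im,P,T,K=cap("side"); t,P2,_,_=cap("top")
o=np.hstack([cv2.resize(im[90:210,170:330],(400,300),interpolation=cv2.INTER_CUBIC),cv2.resize(t[120:255,80:260],(400,300),interpolation=cv2.INTER_CUBIC)])
cv2.imwrite("pics/fin.png",np.vstack([o,np.hstack([cv2.resize(im,(400,300)),cv2.resize(t,(400,300))])]))
for n,c,zl in(("basket",(.535,.294),.085),("cap",(.621,.308),.05)):
    q=P2[(np.hypot(P2[...,0]-c[0],P2[...,1]-c[1])<.05)&(P2[...,2]>zl)&(P2[...,2]<.2)]; print(n,len(q),q.mean(0).round(4),np.percentile(q[:,2],[2,50,98]).round(4))
E
```

```text
{'clock': 32.7583, 'tool_pos': [0.5351, 0.294, 0.0902], 'contact_force': [-0.1004, 0.3192, -0.3743], 'grasp_force': 29.9522, 'gripper_width': 0.0068}
z 0.060999999999999964 3.1374107963499376 -1.0748878688885293
{'clock': 36.95, 'tool_pos': [0.535, 0.294, 0.0609], 'contact_force': [0.4259, -0.1601, -0.3559], 'grasp_force': 0.0, 'gripper_width': 0.0199}
{'clock': 40.4167, 'tool_pos': [0.5001, 0.0008, 0.3295], 'contact_force': [0.6472, 0.1319, 0.1539], 'grasp_force': 0.0, 'gripper_width': 0.02}
basket 227 [0.535  0.2908 0.0997] [0.0917 0.0958 0.1182]
cap 471 [0.6208 0.3039 0.0612] [0.052  0.0616 0.0668]
```

View pics/fin.png

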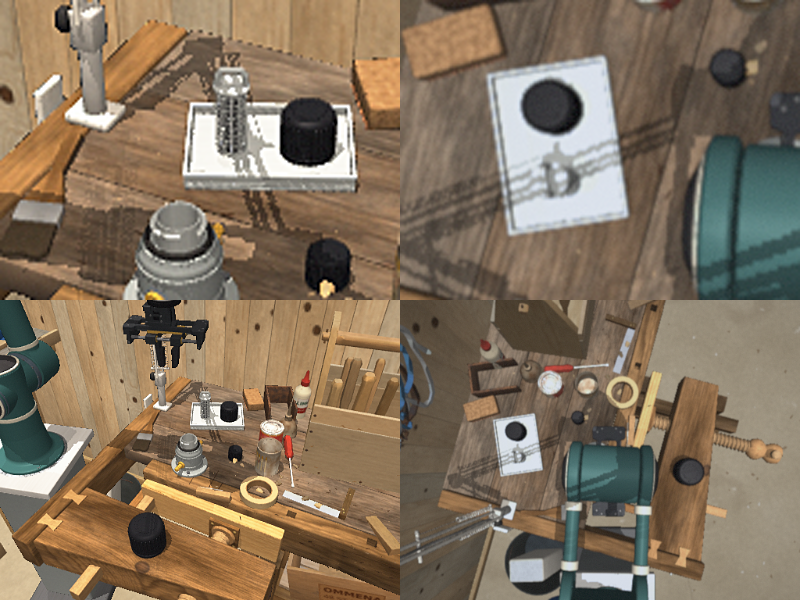

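Both stand upright inside the tray, with the basket at (232,110) and the cap at (308,135) in the upper left panel. Their heights match: flange 0.096, bail top 0.118, cap top about 0.062. The arm is clear, so I'm handing in.

```bash
python3 -c "
from h import *
print(order.close_job())"
```

```text
the job is handed in; nothing more can be done
None
```

The cap is twisted off and standing on its open rim in the tray, the basket stands upright on its foot beside it, and the job was handed in at about 40 s, with no verdict shown.

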